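# Open the push-and-turn cap of the remover bottle

## Task

Open the nail polish remover bottle in the steel holder: push its child-proof cap down until it is really down, turn it anticlockwise while pushing, lift it off and set it down upright (the way it sat on the bottle, top side up) near the middle of the empty white dish. Push and turn with feeling, so that neither the catches nor the bottle are forced, do not drop the cap, and leave the other things on the table where they are.

Things in the scene. Friction and masses are not known exactly. Their poses are not given: they have to be found in the camera images.
- cap_mid (a point): Centre (on the axis, half-way up) of the white ribbed push-and-turn cap of the remover bottle: round, 56 mm diameter, 34 mm high (top face 17 mm above this point, lower edge 17 mm below), about 50 g, z up. Grip it by its sides, best the upper 20 mm: a collar of 26 mm radius lies 5.5 mm under its lower edge, the bottle's wide shoulder 16 to 38 mm under it.
- cap: The same cap, origin at its lower edge's centre. To push: a spring presses it up into catches with 6 N; it turns only while held at least 3.5 mm down (11.5 N) and bottoms on the collar at 5.5 mm (14 N), so push steadily with 14 to 20 N; more than 30 N on its catches or collar, down or sideways, forces it. About 2 mm of sideways play on the neck.
- holder_axis (a point): Point on the upright axis of bottle, cap and holder, 146 mm above the table, level with the lower edge of the cap at the start; fixed to the holder. Turning: held down, the cap comes free after 0.7 to 0.85 rad anticlockwise seen from above and meets a hard end stop 1.3 to 1.42 rad from the start; 1.05 rad is right. Let up there, it rises 4 mm; its lugs clear the neck 12 mm above the locked height.
- station: Heavy round steel holder, fixed to the table (origin under its centre; foot 62 mm radius, sleeve 53 mm radius, 62 mm high), with the pink bottle (82 mm diameter). The bottle cannot turn in it but sits with friction, not on the bottom: pushed with about 4 N it first sinks by an unknown 3 to 18 mm, different each time, until it seats and stays. Only then does the cap go down against its spring.
- dish_floor (a point): Centre of the flat inner floor of the empty round white ceramic dish, z up, 5 mm above the table: inner radius 64 mm, outer 70 mm, rim 11 mm above the table, 0.45 kg, loose. The cap standing in it has cap_mid 17 mm above this point.
- dish: The dish itself; origin at the centre of its underside, 5 mm below dish_floor.
- polish_a: Bystander, leave it alone: small nail polish bottle, 30 mm square, 76 mm high with metal lid; origin at the centre of its underside.
- polish_b: Bystander, leave it alone: small nail polish bottle, 30 mm square, 76 mm high with metal lid; origin at the centre of its underside.
- polish_c: Bystander, leave it alone: small nail polish bottle, 30 mm square, 76 mm high with metal lid; origin at the centre of its underside.
- gel_jar: Bystander, leave it alone: white gel jar, 54 mm diameter, 42 mm high; origin at the centre of its underside.
- gel_jar2: Bystander, leave it alone: white gel jar, 60 mm diameter, 50 mm high; origin at the centre of its underside.
- glass: Bystander, leave it alone: drinking glass, 68 mm diameter, 85 mm high; origin at the centre of its underside.
- brush: Bystander, leave it alone: brush 150 mm long lying on the table; origin at the centre of its underside.

How it is judged:
On the way, in this order (a step that is already met when the one before it is completed fails the run):
1. the cap is pushed down on the bottle (z of cap in the frame of holder_axis below -0.005 m and horizontal distance between cap and holder_axis below 0.006 m), for 0.2 s.
2. the cap is turned free and lifted off above the bottle (z of cap in the frame of holder_axis above 0.025 m and horizontal distance between cap and holder_axis below 0.1 m), for 0.1 s.
At the end, for the whole second after the job is handed in: The cap stands upright (within 0.15 rad, top side up) on the floor of the dish, its axis within 40 mm of the dish's centre, at rest and released (horizontal distance between cap_mid and dish_floor below 0.04 m and z of cap_mid in the frame of dish_floor between 0.012 and 0.021 m and angle between cap_mid's own z axis and vertical below 0.15 rad and linear speed of cap below 0.03 m/s); the robot touches nothing.
It fails at once if the cap is forced: more than 32 N between cap and bottle (contact force between cap and station above 32 N).
It fails at once if the cap is dropped or flung: faster than 0.7 m/s while not held (linear speed of cap above 0.7 m/s and contact force between cap and the fingers below 0.1 N).
It fails at once if the cap is pushed into the dish with more than 40 N (contact force between cap and dish above 40 N).
It fails at once if the dish is pushed away by more than 40 mm (distance of dish_floor from where it was at the start of the episode above 0.04 m).
It fails at once if a bystander is moved by more than 25 mm (distance of any of polish_a, polish_b, polish_c, gel_jar, gel_jar2, glass, brush from where it was at the start of the episode above 0.025 m).
It also fails if it takes over 67 s, if anything falls off the work surface, if the arm or the gripper's body presses on something with over 40 N, if the wrist force passes 120 N, or if a joint passes its speed limit or range.

## Robot

A 7-joint arm with a two-finger parallel gripper is mounted at the origin on the work surface. World frame = base frame: x ahead of the robot, y to its left, z up, the work surface at z = 0. Lengths are in m, angles in rad, forces in N, time in s.
With the tool pointing down it reaches from about 0.425 to 0.925 m from the base axis. Payload 6.8 kg.
Tool frame: the origin (TCP) lies on the centre line of the jaws, within the pads' length; the fingertips stand 11 mm ahead of it and the grasp point (between the pads) lies 8 mm behind it; z points along the fingers, y is the direction in which the jaws open and shut (so a half turn about z gives the same grasp; the last joint's range is limited). The gripper opens to 85 mm and grips with 20 to 120 N. Pads are 22 mm wide; open, the fingers measure 114 mm over their backs; the gripper's body (76 mm by 85 mm) begins 54 mm behind the grasp point. The pads swing forward as they close: fully open they stand 13 mm farther back than shut.
Start: joints at [-1.317, 0.477, 0.022, 1.555, -0.011, 1.109, -0.083], TCP at [0.239, 0.631, 0.242] pointing down, gripper open.
Joint ranges: [-2.96, 2.96], [-0.34, 2.1], [-1.41, 1.46], [0.24, 2.44], [-1.37, 4.51], [0.17, 1.92], [-2.96, 2.96]. Speed limits (rad/s): [2.39, 2.39, 3.14, 3.14, 3.14, 3.14, 3.14].

## Interface

Orientations are given as a rotation vector (axis times angle).
In Python, from bench import r gives the robot as it stands.
- The arm moves only by the tool send_rows, never from a script. Its argument "deltas" is a list of rows, each a list of 7 numbers: the opening, from 0 (shut) to 1 (fully open), then the shift along the tool's x, y, z as a fraction of full scale, then the turn, a rotation vector about the tool's x, y, z as a fraction of full scale. In form: [[hand, x, y, z, ax, ay, az], ...]. A call has 1 to 20 rows; each row is the pose to reach, as a shift and turn from the pose commanded when the call began, along the tool's axes at that moment, turning the shorter way round; what a row does not reach only later rows make up. Full scale, the value 1, is 150 mm for a shift and 180 degrees for a turn. A row lasts 1/12 s, in which the tool goes at most 41.7 mm and 7.16 degrees, less where a joint would pass 70% of its speed; a pose out of reach is approached as far as the arm can. A call with a number of a shift or a turn outside -1 to 1 is refused whole. A call with a gripper value outside its range is refused whole. The fingers move at their own pace and stop on an object; "squeeze" is the grip in N (left out, the last holds). Time passes only in rows, so rows that repeat a pose let the fingers close. It gives the time, the measured TCP pose, the force and the opening at its end, in the units of the state.
- r.get_obs(): the state, without advancing time (a new reading comes with each control period).
- r.grab_frame(name): name is "scene" or "top" or "wrist"; returns a dict with "pixels" (420x560x3 uint8, red, green, blue), "camera_matrix" (3x3 intrinsics, pixels), "rvec" (rotation vector, rad) and "tvec" (3), from world to camera coordinates, as OpenCV has them. Camera axes: x right, y down, z forward; pixel columns grow to the right and rows downward; lengths in m; the calibration is good to about 2 mm. A picture is of the moment at which its call begins. There is no depth.
- r.hand_in(): hands the job in, once; it reports no verdict.
The state is a dict: "clock": time; "joints": joint angles; "qvel": joint speeds; "tau": joint torques, N m; "tcp_pos": TCP position; "orientation": TCP orientation; "contact_force": force on the tool from outside, world axes, zero at the start; "moment": the same for the moment, N m; "grip_width": finger opening in m.
Only numpy, scipy, OpenCV 4.12 (cv2) and the standard library are available. Lean on these libraries where they do the work, as an engineer would, in place of code of your own. Each camera call takes 0.05 s, during which the arm holds its last target. There are 200 camera calls.

## Working session

There is one attempt and no reset: what is moved stays moved. The work goes in short steps, Python scripts to look and compute and a tool call to move; the robot and the scene stay as the last step left them, time stands still between calls to the robot, and variables do not carry over. Pictures are saved under pics/ and viewed, about 8 in all and at most 12, crops included, and the job is handed in when it is done.

Besides the shell and the picture viewer there is one more tool, called by a JSON object that holds its "method" and its "body", one argument or row to a line. send_rows: Moves the arm, as the interface text tells. Shift numbers are shares of 150 mm and turn numbers shares of 180 degrees, none past 1 either way. Its arguments: {"type":"object","properties":{"deltas":{"type":"array","items":{"type":"array","items":{"type":"number"}}},"squeeze":{"type":"number"}},"required":["deltas"]}

```bash
mkdir -p pics; ls; python3 - <<'E'
from bench import r
import cv2,numpy as np,pickle
o=r.get_obs(); print(o)
F={}
for n in("scene","top"):
    f=r.grab_frame(n);F[n]=f
    print(n,f["camera_matrix"].tolist(),f["rvec"],f["tvec"], (-cv2.Rodrigues(np.array(f["rvec"],float))[0].T@np.array(f["tvec"],float).ravel()))
    cv2.imwrite(f"pics/{n}0.png",f["pixels"][:,:,::-1])
pickle.dump(F,open("f0.pkl","wb"))
E
```

```text
pics
{'clock': 0.0, 'joints': array([-1.31712087,  0.4778099 ,  0.02233294,  1.5564697 , -0.01150441,
        1.10930294, -0.08307596]), 'qvel': array([-0.00087243,  0.00166424, -0.00042548,  0.00163167, -0.0030148 ,
       -0.0012583 , -0.00173834]), 'tau': array([ 2.22968829e-04, -5.96453261e+01,  1.60793591e+00, -2.81185716e+01,
        1.24165855e-02,  9.54501535e-03, -8.20110614e-06]), 'tcp_pos': array([0.23870814, 0.63075765, 0.24131129]), 'orientation': array([-5.65068103e-01, -3.09014744e+00,  2.90675849e-03]), 'contact_force': array([0.03194479, 0.13177591, 0.09962202]), 'moment': array([-0.03696007,  0.03517838,  0.00576701]), 'grip_width': 0.08528629605972587}
scene [[528.1782326679745, 0.0, 279.2957444301818], [0.0, 528.1782326679745, 209.1566113820757], [0.0, 0.0, 1.0]] [ 2.2263808   0.98003801 -0.39991111] [-0.39849396 -0.21829482  1.54681961] [ 1.173356   -0.51065231  0.98059721]
top [[498.40735579075715, 0.0, 281.1707927067844], [0.0, 498.40735579075715, 210.6378442862483], [0.0, 0.0, 1.0]] [ 2.11599385 -2.1395222   0.17176625] [0.02113931 0.57409668 1.43458351] [0.32207036 0.00184973 1.51140034]
```

View pics/top0.png

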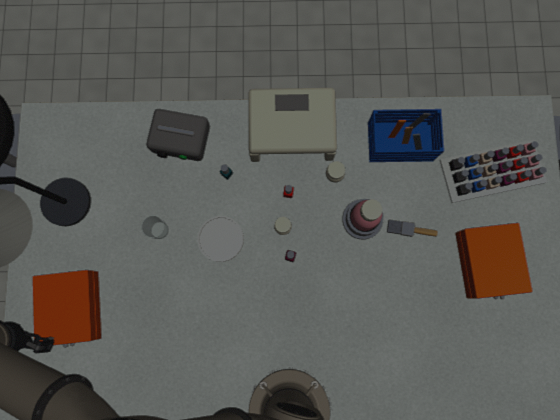

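View pics/scene0.png

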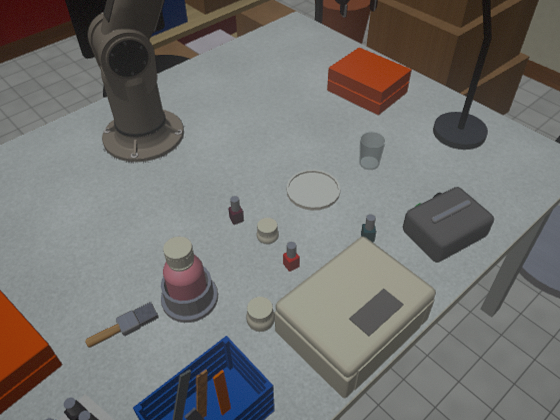

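The top view shows the cap at about (372,209) on the pink bottle and the dish at about (221,239). The scene view shows the cap at about (179,251) and the dish at (313,189). Next I'll measure both views.

```bash
cat > h.py <<'E'
import cv2,numpy as np
def ray(f,u,v,z):
    R=cv2.Rodrigues(np.array(f["rvec"],float))[0];t=np.array(f["tvec"],float).ravel()
    c=-R.T@t; d=R.T@np.linalg.inv(f["camera_matrix"])@[u,v,1]
    return c+d*(z-c[2])/d[2]
def blob(f,roi,lo,hi,space=cv2.COLOR_RGB2HSV):
    u0,v0,u1,v1=roi
    h=cv2.cvtColor(f["pixels"][v0:v1,u0:u1].copy(),space)
    m=cv2.inRange(h,lo,hi)
    c=max(cv2.findContours(m,cv2.RETR_EXTERNAL,cv2.CHAIN_APPROX_NONE)[0],key=cv2.contourArea)
    return c+np.array([u0,v0])
def circ(f,c,z):
    p=np.array([ray(f,u,v,z)[:2] for u,v in c[:,0].astype(float)])
    return cv2.minEnclosingCircle(p.astype(np.float32)),cv2.fitEllipse(p.astype(np.float32)*1000)
E
python3 - <<'E'
import pickle;from h import *
F=pickle.load(open("f0.pkl","rb"))
t,s=F["top"],F["scene"]
for f,pts in((t,[(372,209),(365,205),(363,226),(221,239),(205,225),(240,265),(283,226)]),(s,[(179,244),(179,258),(185,280),(313,189)])):
    h=cv2.cvtColor(f["pixels"],cv2.COLOR_RGB2HSV);print([(p,h[p[1],p[0]].tolist()) for p in pts])
cv2.imwrite("pics/crops.png",np.hstack([cv2.resize(t["pixels"][190:250,335:395],(400,400),interpolation=0),cv2.resize(s["pixels"][225:285,150:210],(400,400),interpolation=0)])[:,:,::-1])
E
```

```text
[((372, 209), [33, 23, 111]), ((365, 205), [35, 25, 112]), ((363, 226), [175, 98, 65]), ((221, 239), [0, 0, 110]), ((205, 225), [40, 7, 104]), ((240, 265), [72, 12, 105]), ((283, 226), [38, 27, 112])]
[((179, 244), [34, 24, 159]), ((179, 258), [30, 20, 116]), ((185, 280), [175, 87, 140]), ((313, 189), [60, 6, 162])]
```

View pics/crops.png

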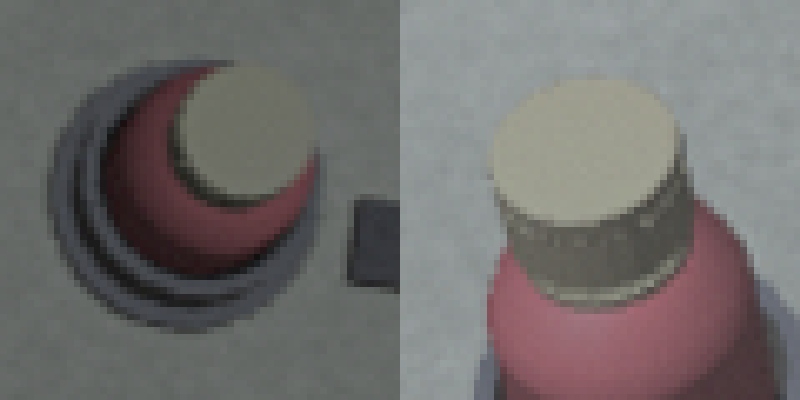

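The crops show the cap's top face clearly: top view centre about (371,210), scene view centre about (178,247).

```bash
python3 - <<'E'
import pickle;from h import *
F=pickle.load(open("f0.pkl","rb"));t,s=F["top"],F["scene"]
def show(n,f,roi,lo,hi,z):
    c=blob(f,roi,lo,hi);e=circ(f,c,z);print(n,np.round(e[0][0],4),round(e[0][1],4),'ell',np.round(e[1][0],1),np.round(e[1][1],1))
show("cap top",t,(355,190,395,230),(25,16,85),(50,80,255),.180)
show("cap scene",s,(150,225,210,285),(25,15,135),(50,80,255),.180)
show("foot? top",t,(335,190,395,250),(100,20,0),(130,255,255),.0)
show("dish top",t,(190,205,255,275),(0,0,60),(180,7,255),.011)
show("dish scene",s,(275,160,350,220),(0,0,140),(180,8,255),.011)
show("jar2 top",t,(325,155,348,185),(25,16,80),(50,80,255),.05)
show("jar top",t,(270,215,295,240),(25,16,80),(50,80,255),.042)
h=cv2.cvtColor(t["pixels"],cv2.COLOR_RGB2HSV);print(h[239,190:256,1],h[239,190:256,2])
for n,u,v,z in(("polish red",288,191,.07),("dark",291,256,.07),("green",226,171,.07),("brush",410,229,.01),("glass",156,228,.05)):print(n,ray(t,u,v,z)[:2])
E
```

```text
cap top [ 0.5535 -0.2314] 0.0277 ell [ 553.6 -231.1] [51.  53.1]
cap scene [ 0.5552 -0.2321] 0.0274 ell [ 555.4 -231.8] [52.  52.5]
foot? top [ 0.5555 -0.2324] 0.0613 ell [ 558.1 -236.2] [109.8 120.3]
dish top [0.4932 0.2054] 0.0897 ell [497.6 203.3] [139.5 152.5]
dish scene [0.4975 0.2021] 0.0738 ell [500.3 201.8] [136.4 138.4]
jar2 top [ 0.6959 -0.1522] 0.0293 ell [ 698.6 -152.3] [49.  53.6]
jar top [0.5324 0.0104] 0.0264 ell [534.3  10.4] [42.7 50. ]
[10 10 12 10 12 10 12  7  7  8  5  5  5  2  5  5  5  5  7  2  7  5  5  2
  5  5  2  5  5  5  5  0  5  5  5  2  7  2  7  5  2  2  5  5  5  5  5  2
  5  2  2  5  2  8 10 10 12 12 10 10 10 10 10  7 10  9] [104 104 105 106 105 105 105 107 106  99 109 112 111 111 111 111 111 111
 112 110 112 111 112 110 111 111 112 111 111 111 112 110 112 111 110 111
 111 111 112 111 111 111 110 112 111 111 111 111 110 111 111 111 105  95
 102 106 105 104 104 103 105 106 106 104 106 108]
polish red [ 0.62934373 -0.00616784]
dark [ 0.43740029 -0.01243918]
green [0.69250807 0.17775403]
brush [ 0.51994564 -0.37455192]
glass [0.52636109 0.38653501]
```

{"method": "send_rows", "body": {
  "deltas": [
    [1,-1,-0.7,0,0,0,0],
    [1,-1,-0.7,0,0,0,0],
    [1,-1,-0.7,0,0,0,0],
    [1,-1,-0.7,0,0,0,0],
    [1,-1,-0.7,0,0,0,0]
  ],
  "squeeze": 20
}}

```text
clock: 0.52
tcp_pos: [0.3465, 0.4738, 0.242]
orientation: [0.576, 3.086, -0.005]
contact_force: [1.0, -0.1, -0.5]
grip_width: 0.0852
```

{"method": "send_rows", "body": {
  "deltas": [
    [1,-1,-0.9,0,0,0,0],
    [1,-1,-0.9,0,0,0,0],
    [1,-1,-0.9,0,0,0,0],
    [1,-1,-0.9,0,0,0,0],
    [1,-1,-0.9,0,0,0,0]
  ]
}}

```text
clock: 0.93
tcp_pos: [0.4354, 0.2974, 0.2421]
orientation: [-0.568, -3.09, 0.001]
contact_force: [1.0, -0.3, -0.1]
grip_width: 0.0852
```

{"method": "send_rows", "body": {
  "deltas": [
    [1,-0.9,-1,0,0,0,0],
    [1,-0.9,-1,0,0,0,0],
    [1,-0.9,-1,0,0,0,0],
    [1,-0.9,-1,0,0,0,0],
    [1,-0.9,-1,0,0,0,0]
  ]
}}

```text
clock: 1.35
tcp_pos: [0.5081, 0.1093, 0.2422]
orientation: [-0.568, -3.09, 0.001]
contact_force: [-0.5, 0.5, 0.9]
grip_width: 0.0852
```

{"method": "send_rows", "body": {
  "deltas": [
    [1,-0.6,-1,0,0,0,0],
    [1,-0.6,-1,0,0,0,0],
    [1,-0.6,-1,0,0,0,0],
    [1,-0.6,-1,0,0,0,0],
    [1,-0.6,-1,0,0,0,0]
  ]
}}

```text
clock: 1.77
tcp_pos: [0.5386, -0.068, 0.2425]
orientation: [0.58, 3.086, -0.005]
contact_force: [-0.4, -0.6, 0.4]
grip_width: 0.0857
```

{"method": "send_rows", "body": {
  "deltas": [
    [1,-0.5,-1,0,0,0,0.678],
    [1,-0.5,-1,0,0,0,0.678],
    [1,-0.5,-1,0,0,0,0.678],
    [1,-0.5,-1,0,0,0,0.678],
    [1,-0.5,-1,0,0,0,0.678],
    [1,-0.5,-1,0,0,0,0.678],
    [1,-0.5,-1,0,0,0,0.678],
    [1,-0.5,-1,0,0,0,0.678],
    [1,-0.5,-1,0,0,0,0.678],
    [1,-0.5,-1,0,0,0,0.678],
    [1,-0.5,-1,0,0,0,0.678],
    [1,-0.5,-1,0,0,0,0.678],
    [1,-0.5,-1,0,0,0,0.678],
    [1,-0.5,-1,0,0,0,0.678],
    [1,-0.5,-1,0,0,0,0.678],
    [1,-0.5,-1,0,0,0,0.678],
    [1,-0.5,-1,0,0,0,0.678],
    [1,-0.5,-1,0,0,0,0.678],
    [1,-0.5,-1,0,0,0,0.678]
  ]
}}

```text
clock: 3.35
tcp_pos: [0.5557, -0.226, 0.2419]
orientation: [-2.975, -1.008, 0.002]
contact_force: [0.2, 0.5, -0.2]
grip_width: 0.0849
```

```bash
cat >> h.py <<'E'
def to(o,p):
    R=cv2.Rodrigues(o["orientation"])[0];return np.round(R.T@(np.array(p)-o["tcp_pos"])/.15,4),np.round(R,3)
E
python3 - <<'E'
from bench import r
from h import *
o=r.get_obs();print(o["clock"],o["tcp_pos"],o["joints"].round(3),o["contact_force"]);print(to(o,[.5548,-.2318,.22]))
f=r.grab_frame("wrist");cv2.imwrite("pics/w1.png",f["pixels"][:,:,::-1])
import pickle;pickle.dump(f,open("w1.pkl","wb"))
E
```

```text
3.35 [ 0.55573994 -0.22595306  0.24186529] [-0.377  0.484  0.911  1.784 -0.428  1.086 -0.234] [ 0.1519357   0.49085405 -0.19722626]
(array([-0.0285,  0.0272,  0.1458]), array([[ 0.794,  0.608, -0.001],
       [ 0.608, -0.794, -0.   ],
       [-0.001, -0.   , -1.   ]]))
```

View pics/w1.png

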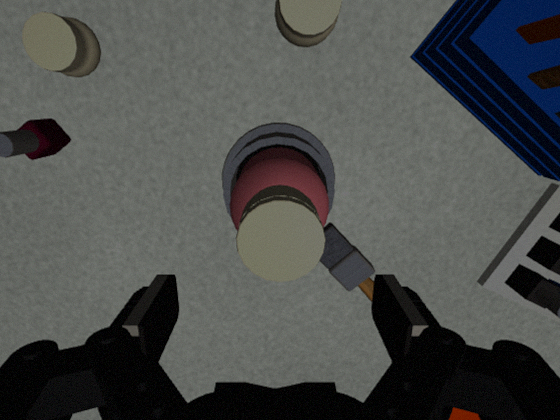

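The wrist view shows the cap's top face at about (281,239), between the fingers, with free space around it.

```bash
python3 - <<'E'
from bench import r
from h import *
import pickle
f=pickle.load(open("w1.pkl","rb"));o=r.get_obs()
h=cv2.cvtColor(f["pixels"],cv2.COLOR_RGB2HSV);print(h[239,281],h[195,280])
c=blob(f,(215,180,345,300),(20,15,int(h[239,281,2]*.8)),(50,90,255))
print(circ(f,c,.18));c=circ(f,c,.18)[0][0];print(to(o,[*c,.22])[0])
E
```

```text
[ 33  41 119] [25 44 76]
(((0.5537239909172058, -0.23198503255844116), 0.028810907155275345), ((554.884521484375, -232.42189025878906), (53.82356643676758, 54.746543884277344), 103.46951293945312))
[-0.0347  0.0231  0.1467]
```

{"method": "send_rows", "body": {
  "deltas": [
    [1,-0.03,0.029,0,0,0,0],
    [1,-0.03,0.029,0.1,0,0,0],
    [1,-0.03,0.029,0.2,0,0,0],
    [1,-0.03,0.029,0.3,0,0,0],
    [1,-0.03,0.029,0.37,0,0,0],
    [1,-0.03,0.029,0.43,0,0,0],
    [1,-0.03,0.029,0.48,0,0,0],
    [1,-0.03,0.029,0.51,0,0,0],
    [1,-0.03,0.029,0.52,0,0,0],
    [1,-0.03,0.029,0.52,0,0,0],
    [1,-0.03,0.029,0.52,0,0,0]
  ]
}}

```text
clock: 4.32
tcp_pos: [0.5551, -0.2328, 0.1647]
orientation: [2.977, 1.003, 0.001]
contact_force: [-0.8, 0.4, 1.1]
grip_width: 0.0854
```

```bash
python3 - <<'E'
from bench import r
from h import *
o=r.get_obs();print(o["clock"],o["tcp_pos"],o["contact_force"]);print(to(o,[.5548,-.2321,.162])[0])
E
```

```text
4.3167 [ 0.55514962 -0.23280835  0.16473165] [-0.7871491   0.40327272  1.07784596]
[ 0.001  -0.0052  0.0182]
```

{"method": "send_rows", "body": {
  "deltas": [
    [0.8,0,-0.004,0.01,0,0,0],
    [0.75,0,-0.004,0.01,0,0,0],
    [0.7,0,-0.004,0.01,0,0,0],
    [0.67,0,-0.004,0.01,0,0,0],
    [0.64,0,-0.004,0.01,0,0,0],
    [0.62,0,-0.004,0.01,0,0,0],
    [0.6,0,-0.004,0.01,0,0,0],
    [0.58,0,-0.004,0.01,0,0,0],
    [0.55,0,-0.004,0.01,0,0,0],
    [0.5,0,-0.004,0.01,0,0,0],
    [0.5,0,-0.004,0.01,0,0,0],
    [0.5,0,-0.004,0.01,0,0,0]
  ],
  "squeeze": 20
}}

```text
clock: 5.32
tcp_pos: [0.5544, -0.2317, 0.1627]
orientation: [-2.976, -1.003, 0.0]
contact_force: [-2.5, 3.9, 3.2]
grip_width: 0.0551
```

```bash
cat > st.py <<'E'
from bench import r
from h import *
o=r.get_obs();R=cv2.Rodrigues(o["orientation"])[0]
print(o["clock"],o["tcp_pos"].round(4),"F",o["contact_force"].round(2),"Ftool",(R.T@o["contact_force"]).round(2),"M",o["moment"].round(2),o["grip_width"].round(4),"yaw",np.degrees(np.arctan2(R[1,1],R[0,1])).round(1))
E
python3 st.py
```

```text
Traceback (most recent call last):
  File "st.py", line 4, in <module>
    print(o["clock"],o["tcp_pos"].round(4),"F",o["contact_force"].round(2),"Ftool",(R.T@o["contact_force"]).round(2),"M",o["moment"].round(2),o["grip_width"].round(4),"yaw",np.degrees(np.arctan2(R[1,1],R[0,1])).round(1))
                                                                                                                                              ^^^^^^^^^^^^^^^^^^^^^
AttributeError: 'float' object has no attribute 'round'
```

{"method": "send_rows", "body": {
  "deltas": [
    [0.4,0,-0.004,0,0,0,0],
    [0.4,0,-0.004,0,0,0,0],
    [0.4,0,-0.004,0,0,0,0],
    [0.4,0,-0.004,0,0,0,0],
    [0.4,0,-0.004,0,0,0,0]
  ],
  "squeeze": 60
}}

```text
clock: 5.73
tcp_pos: [0.5542, -0.2317, 0.1627]
orientation: [2.977, 1.003, 0.0]
contact_force: [0.1, 2.4, 0.6]
grip_width: 0.0546
```

```bash
sed -i 's/o\["grip_width"\].round(4)/round(o["grip_width"],4)/' st.py; python3 st.py
```

```text
5.7333 [ 0.5542 -0.2317  0.1627] F [0.08 2.43 0.59] Ftool [ 1.54 -1.89 -0.59] M [0.4  0.17 0.07] 0.0546 yaw -52.8
```

{"method": "send_rows", "body": {
  "deltas": [
    [0.4,0,0,0.004,0,0,0],
    [0.4,0,0,0.008,0,0,0],
    [0.4,0,0,0.012,0,0,0],
    [0.4,0,0,0.016,0,0,0],
    [0.4,0,0,0.02,0,0,0],
    [0.4,0,0,0.02,0,0,0],
    [0.4,0,0,0.02,0,0,0]
  ]
}}

```text
clock: 6.32
tcp_pos: [0.5543, -0.2317, 0.1597]
orientation: [2.977, 1.003, 0.0]
contact_force: [-1.5, 1.7, 2.5]
grip_width: 0.0544
```

{"method": "send_rows", "body": {
  "deltas": [
    [0.4,0,0,0.003,0,0,0],
    [0.4,0,0,0.006,0,0,0],
    [0.4,0,0,0.01,0,0,0],
    [0.4,0,0,0.013,0,0,0],
    [0.4,0,0,0.013,0,0,0]
  ]
}}

```text
clock: 6.73
tcp_pos: [0.5542, -0.2317, 0.1578]
orientation: [2.977, 1.003, 0.0]
contact_force: [-0.3, 2.0, 2.0]
grip_width: 0.0544
```

{"method": "send_rows", "body": {
  "deltas": [
    [0.4,0,0,0.004,0,0,0],
    [0.4,0,0,0.008,0,0,0],
    [0.4,0,0,0.012,0,0,0],
    [0.4,0,0,0.016,0,0,0],
    [0.4,0,0,0.016,0,0,0],
    [0.4,0,0,0.016,0,0,0]
  ]
}}

```text
clock: 7.23
tcp_pos: [0.5542, -0.2317, 0.1553]
orientation: [2.977, 1.003, 0.0]
contact_force: [-0.2, 1.7, 1.6]
grip_width: 0.0544
```

{"method": "send_rows", "body": {
  "deltas": [
    [0.4,0,0,0.004,0,0,0],
    [0.4,0,0,0.008,0,0,0],
    [0.4,0,0,0.012,0,0,0],
    [0.4,0,0,0.012,0,0,0],
    [0.4,0,0,0.012,0,0,0]
  ]
}}

```text
clock: 7.65
tcp_pos: [0.5542, -0.2317, 0.1536]
orientation: [2.977, 1.003, 0.0]
contact_force: [0.7, 1.0, 0.8]
grip_width: 0.054
```

{"method": "send_rows", "body": {
  "deltas": [
    [0.4,0,0,0.004,0,0,0],
    [0.4,0,0,0.008,0,0,0],
    [0.4,0,0,0.012,0,0,0],
    [0.4,0,0,0.016,0,0,0]
  ]
}}

```text
clock: 7.98
tcp_pos: [0.5542, -0.2317, 0.1512]
orientation: [2.977, 1.003, 0.0]
contact_force: [-0.6, 2.2, 3.5]
grip_width: 0.0542
```

{"method": "send_rows", "body": {
  "deltas": [
    [0.4,0,0,0.004,0,0,0],
    [0.4,0,0,0.008,0,0,0],
    [0.4,0,0,0.012,0,0,0],
    [0.4,0,0,0.012,0,0,0]
  ]
}}

```text
clock: 8.32
tcp_pos: [0.5542, -0.2317, 0.1493]
orientation: [2.977, 1.003, 0.0]
contact_force: [-0.0, 1.7, 1.8]
grip_width: 0.0539
```

```bash
python3 st.py; python3 - <<'E'
from bench import r
import cv2
f=r.grab_frame("scene");cv2.imwrite("pics/s2.png",cv2.resize(f["pixels"][200:320,120:260],(700,600))[:,:,::-1])
E
```

```text
8.3167 [ 0.5542 -0.2317  0.1493] F [-0.01  1.66  1.82] Ftool [ 1.   -1.33 -1.82] M [ 0.26 -0.14 -0.01] 0.0539 yaw -52.8
```

View pics/s2.png

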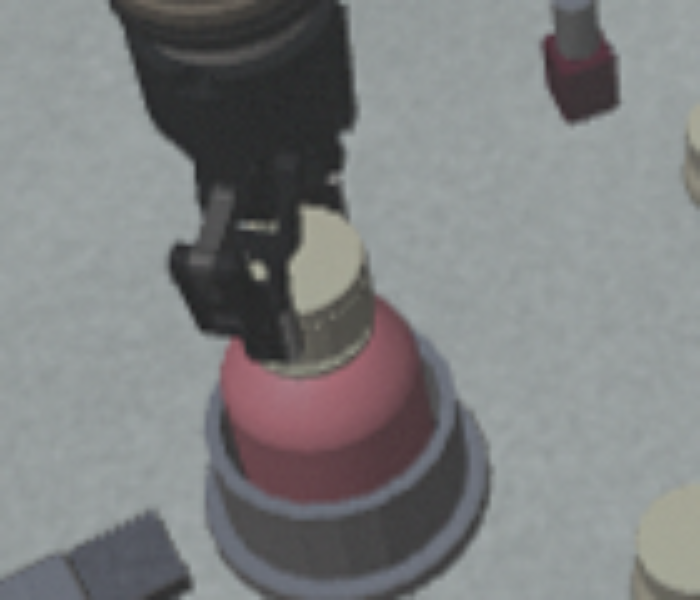

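The picture (crop, cap at about (325,300)) shows the cap held in the fingers and the bottle sunk into the sleeve along with it. I'll keep pushing.

{"method": "send_rows", "body": {
  "deltas": [
    [0.4,0,0,0.004,0,0,0],
    [0.4,0,0,0.008,0,0,0],
    [0.4,0,0,0.012,0,0,0],
    [0.4,0,0,0.012,0,0,0]
  ]
}}

```text
clock: 8.7
tcp_pos: [0.5542, -0.2317, 0.1475]
orientation: [2.977, 1.003, -0.0]
contact_force: [0.3, 0.9, 2.2]
grip_width: 0.0542
```

{"method": "send_rows", "body": {
  "deltas": [
    [0.4,0,0,0.004,0,0,0],
    [0.4,0,0,0.008,0,0,0],
    [0.4,0,0,0.012,0,0,0],
    [0.4,0,0,0.012,0,0,0]
  ]
}}

```text
clock: 9.03
tcp_pos: [0.5543, -0.2316, 0.1462]
orientation: [-2.977, -1.003, -0.001]
contact_force: [-0.1, 2.1, 6.5]
grip_width: 0.0542
```

{"method": "send_rows", "body": {
  "deltas": [
    [0.4,0,0,0.004,0,0,0],
    [0.4,0,0,0.008,0,0,0],
    [0.4,0,0,0.008,0,0,0]
  ]
}}

```text
clock: 9.28
tcp_pos: [0.5542, -0.2317, 0.1451]
orientation: [-2.977, -1.003, -0.001]
contact_force: [-1.2, 2.0, 9.2]
grip_width: 0.0543
```

{"method": "send_rows", "body": {
  "deltas": [
    [0.4,0,0,0.004,0,0,0],
    [0.4,0,0,0.008,0,0,0],
    [0.4,0,0,0.012,0,0,0],
    [0.4,0,0,0.012,0,0,0]
  ]
}}

```text
clock: 9.62
tcp_pos: [0.5543, -0.2317, 0.1436]
orientation: [-2.977, -1.003, -0.001]
contact_force: [-1.5, 3.1, 11.2]
grip_width: 0.0543
```

{"method": "send_rows", "body": {
  "deltas": [
    [0.4,0,0,0.003,0,0,0],
    [0.4,0,0,0.007,0,0,0],
    [0.4,0,0,0.007,0,0,0]
  ]
}}

```text
clock: 9.87
tcp_pos: [0.5543, -0.2317, 0.1427]
orientation: [-2.977, -1.003, -0.001]
contact_force: [-1.2, 3.9, 11.6]
grip_width: 0.0545
```

{"method": "send_rows", "body": {
  "deltas": [
    [0.4,0,0,0.003,0,0,0],
    [0.4,0,0,0.007,0,0,0],
    [0.4,0,0,0.007,0,0,0]
  ]
}}

```text
clock: 10.12
tcp_pos: [0.5543, -0.2317, 0.1418]
orientation: [-2.977, -1.002, -0.001]
contact_force: [-3.5, 3.4, 12.5]
grip_width: 0.0543
```

{"method": "send_rows", "body": {
  "deltas": [
    [0.4,0,0,0.003,0,0,0],
    [0.4,0,0,0.003,0,0,0],
    [0.4,0,0,0.003,0,0,0]
  ]
}}

```text
clock: 10.37
tcp_pos: [0.5543, -0.2317, 0.1414]
orientation: [-2.977, -1.002, -0.001]
contact_force: [-3.5, 4.1, 13.4]
grip_width: 0.0546
```

{"method": "send_rows", "body": {
  "deltas": [
    [0.4,0,0,0.003,0,0,0],
    [0.4,0,0,0.003,0,0,0],
    [0.4,0,0,0.003,0,0,0]
  ]
}}

```text
clock: 10.62
tcp_pos: [0.5543, -0.2317, 0.1413]
orientation: [-2.977, -1.002, -0.002]
contact_force: [-4.3, 4.5, 16.3]
grip_width: 0.0542
```

```bash
python3 st.py
```

```text
10.6167 [ 0.5543 -0.2317  0.1413] F [-4.3   4.53 16.26] Ftool [ -0.66  -6.21 -16.26] M [0.96 0.81 0.09] 0.0542 yaw -52.8
```

{"method": "send_rows", "body": {
  "deltas": [
    [0.4,0,-0.004,0,0,0,0],
    [0.4,0,-0.004,0,0,0,-0.012],
    [0.4,0,-0.004,0,0,0,-0.024],
    [0.4,0,-0.004,0,0,0,-0.036],
    [0.4,0,-0.004,0,0,0,-0.048],
    [0.4,0,-0.004,0,0,0,-0.06],
    [0.4,0,-0.004,0,0,0,-0.06]
  ]
}}

```text
clock: 11.2
tcp_pos: [0.5549, -0.2323, 0.1416]
orientation: [2.867, 1.279, 0.004]
contact_force: [-0.2, -0.4, 12.7]
grip_width: 0.0543
```

```bash
python3 st.py
```

```text
11.2 [ 0.5549 -0.2323  0.1416] F [-0.24 -0.37 12.65] Ftool [ -0.42   0.1  -12.65] M [0.3  0.14 0.04] 0.0543 yaw -41.9
```

{"method": "send_rows", "body": {
  "deltas": [
    [0.4,0,0,0.004,0,0,0],
    [0.4,0,0,0.004,0,0,-0.012],
    [0.4,0,0,0.004,0,0,-0.024],
    [0.4,0,0,0.004,0,0,-0.036],
    [0.4,0,0,0.004,0,0,-0.048],
    [0.4,0,0,0.004,0,0,-0.06],
    [0.4,0,0,0.004,0,0,-0.072],
    [0.4,0,0,0.004,0,0,-0.084],
    [0.4,0,0,0.004,0,0,-0.084]
  ]
}}

```text
clock: 11.95
tcp_pos: [0.5555, -0.2326, 0.1414]
orientation: [2.672, 1.645, 0.005]
contact_force: [0.5, 1.7, 14.4]
grip_width: 0.0544
```

```bash
python3 st.py
```

```text
11.95 [ 0.5555 -0.2326  0.1414] F [ 0.51  1.75 14.39] Ftool [  1.8   -0.27 -14.4 ] M [ 0.19  0.04 -0.02] 0.0544 yaw -26.8
```

{"method": "send_rows", "body": {
  "deltas": [
    [0.4,0,0,0.002,0,0,-0.012],
    [0.4,0,0,0.002,0,0,-0.024],
    [0.4,0,0,0.002,0,0,-0.036],
    [0.4,0,0,0.002,0,0,-0.048],
    [0.4,0,0,0.002,0,0,-0.06],
    [0.4,0,0,0.002,0,0,-0.072],
    [0.4,0,0,0.002,0,0,-0.084],
    [0.4,0,0,0.002,0,0,-0.1],
    [0.4,0,0,0.002,0,0,-0.1]
  ]
}}

```text
clock: 12.7
tcp_pos: [0.5559, -0.2325, 0.1414]
orientation: [2.381, 2.043, 0.005]
contact_force: [0.9, 1.0, 15.4]
grip_width: 0.0542
```

```bash
python3 st.py
```

```text
12.7 [ 0.5559 -0.2325  0.1414] F [ 0.87  1.05 15.4 ] Ftool [  1.16   0.79 -15.4 ] M [0.28 0.08 0.03] 0.0542 yaw -8.7
```

{"method": "send_rows", "body": {
  "deltas": [
    [0.4,0,0,0,0,0,-0.012],
    [0.4,0,0,0,0,0,-0.024],
    [0.4,0,0,0,0,0,-0.036],
    [0.4,0,0,0,0,0,-0.048],
    [0.4,0,0,0,0,0,-0.06],
    [0.4,0,0,0,0,0,-0.072],
    [0.4,0,0,0,0,0,-0.082],
    [0.4,0,0,0,0,0,-0.09],
    [0.4,0,0,0,0,0,-0.09],
    [0.4,0,0,0,0,0,-0.09]
  ]
}}

```text
clock: 13.53
tcp_pos: [0.5559, -0.2325, 0.1414]
orientation: [2.072, 2.355, 0.004]
contact_force: [0.3, 1.0, 15.8]
grip_width: 0.0544
```

```bash
python3 st.py
```

```text
13.5333 [ 0.5559 -0.2325  0.1414] F [ 0.27  0.98 15.78] Ftool [  0.9    0.48 -15.78] M [ 0.22 -0.    0.02] 0.0544 yaw 7.3
```

Turned 1.05 rad with steady force and no stop torque. Now I'll lift gently and watch for any pull.

{"method": "send_rows", "body": {
  "deltas": [
    [0.4,0,0,-0.007,0,0,0],
    [0.4,0,0,-0.014,0,0,0],
    [0.4,0,0,-0.021,0,0,0],
    [0.4,0,0,-0.028,0,0,0],
    [0.4,0,0,-0.035,0,0,0],
    [0.4,0,0,-0.042,0,0,0],
    [0.4,0,0,-0.05,0,0,0],
    [0.4,0,0,-0.05,0,0,0]
  ]
}}

```text
clock: 14.2
tcp_pos: [0.5549, -0.2321, 0.1474]
orientation: [2.073, 2.356, 0.001]
contact_force: [2.1, -1.8, 4.7]
grip_width: 0.0542
```

{"method": "send_rows", "body": {
  "deltas": [
    [0.4,0,0,-0.007,0,0,0],
    [0.4,0,0,-0.014,0,0,0],
    [0.4,0,0,-0.021,0,0,0],
    [0.4,0,0,-0.021,0,0,0]
  ]
}}

```text
clock: 14.53
tcp_pos: [0.5531, -0.2311, 0.1493]
orientation: [-2.074, -2.358, 0.001]
contact_force: [0.2, -0.3, 1.6]
grip_width: 0.0544
```

{"method": "send_rows", "body": {
  "deltas": [
    [0.4,0,0,-0.01,0,0,0],
    [0.4,0,0,-0.02,0,0,0],
    [0.4,0,0,-0.03,0,0,0],
    [0.4,0,0,-0.04,0,0,0],
    [0.4,0,0,-0.05,0,0,0],
    [0.4,0,0,-0.06,0,0,0],
    [0.4,0,0,-0.07,0,0,0],
    [0.4,0,0,-0.07,0,0,0]
  ]
}}

```text
clock: 15.2
tcp_pos: [0.5539, -0.2312, 0.1604]
orientation: [2.074, 2.359, 0.0]
contact_force: [-0.3, -0.7, -0.2]
grip_width: 0.0544
```

```bash
python3 st.py
```

```text
15.2 [ 0.5539 -0.2312  0.1604] F [-0.33 -0.74 -0.15] Ftool [-0.69 -0.42  0.15] M [0.   0.01 0.03] 0.0544 yaw 7.4
```

{"method": "send_rows", "body": {
  "deltas": [
    [0.4,0,0,-0.03,0,0,0],
    [0.4,0,0,-0.08,0,0,0],
    [0.4,0,0,-0.15,0,0,0],
    [0.4,0,0,-0.23,0,0,0],
    [0.4,0,0,-0.31,0,0,0],
    [0.4,0,0,-0.39,0,0,0],
    [0.4,0,0,-0.46,0,0,0],
    [0.4,0,0,-0.51,0,0,0],
    [0.4,0,0,-0.53,0,0,0],
    [0.4,0,0,-0.53,0,0,0]
  ]
}}

```text
clock: 16.03
tcp_pos: [0.5542, -0.2313, 0.2405]
orientation: [2.074, 2.358, 0.001]
contact_force: [-0.5, 0.3, 0.1]
grip_width: 0.0544
```

```bash
python3 st.py; python3 - <<'E'
from bench import r
from h import *
o=r.get_obs();print(to(o,[.5,.202,.24]),o["joints"].round(2))
f=r.grab_frame("scene");cv2.imwrite("pics/s3.png",cv2.resize(f["pixels"][160:320,120:330],(788,600))[:,:,::-1])
E
```

```text
16.0333 [ 0.5542 -0.2313  0.2405] F [-0.45  0.27  0.11] Ftool [ 0.33 -0.42 -0.11] M [ 0.01 -0.01  0.01] 0.0544 yaw 7.4
(array([2.9108e+00, 1.1600e-02, 2.4000e-03]), array([[-0.128,  0.992,  0.001],
       [ 0.992,  0.128, -0.   ],
       [-0.   ,  0.001, -1.   ]])) [-0.16  0.4   0.6   1.77 -0.26  1.04  0.66]
```

View pics/s3.png

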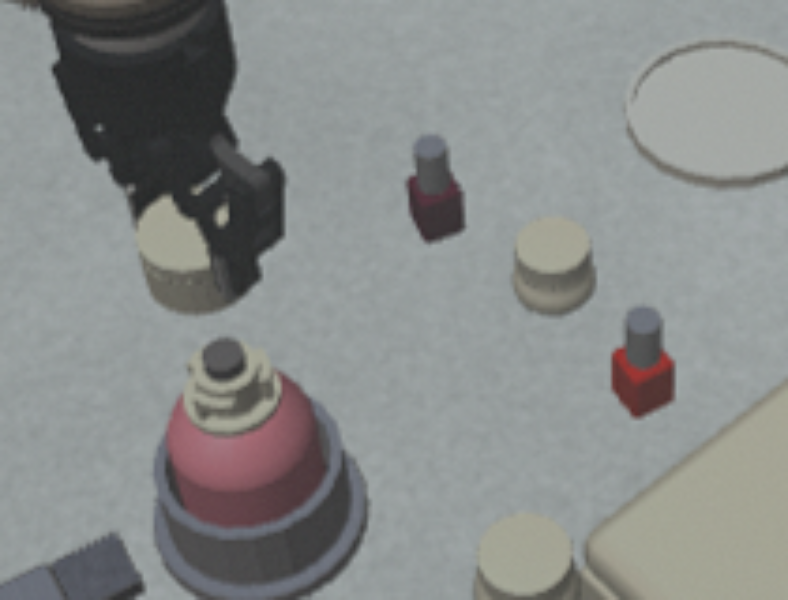

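The crop shows the cap upright in the fingers at about (200,250) and the bare neck below it at (225,385). Next I'll move it over the dish.

{"method": "send_rows", "body": {
  "deltas": [
    [0.4,0.05,0,0,0,0,0],
    [0.4,0.15,0,0,0,0,0],
    [0.4,0.3,0.004,0,0,0,0],
    [0.4,0.47,0.004,0,0,0,0],
    [0.4,0.64,0.004,0,0,0,0],
    [0.4,0.81,0.004,0,0,0,0],
    [0.4,0.97,0.004,0,0,0,0]
  ]
}}

```text
clock: 16.67
tcp_pos: [0.5348, -0.0847, 0.2388]
orientation: [-2.073, -2.359, 0.001]
contact_force: [0.7, -0.0, -0.4]
grip_width: 0.0544
```

{"method": "send_rows", "body": {
  "deltas": [
    [0.4,0.16,0.004,0,0,0,0],
    [0.4,0.32,0.004,0,0,0,0],
    [0.4,0.48,0.004,0,0,0,0],
    [0.4,0.64,0.004,0,0,0,0],
    [0.4,0.81,0.004,0,0,0,0],
    [0.4,0.97,0.004,0,0,0,0]
  ]
}}

```text
clock: 17.17
tcp_pos: [0.5166, 0.0594, 0.2389]
orientation: [-2.073, -2.359, 0.002]
contact_force: [0.3, -0.2, 0.1]
grip_width: 0.0545
```

{"method": "send_rows", "body": {
  "deltas": [
    [0.4,0.17,0.004,0,0,0,0],
    [0.4,0.34,0.004,0,0,0,0],
    [0.4,0.51,0.004,0,0,0,0],
    [0.4,0.68,0.004,0,0,0,0],
    [0.4,0.82,0.004,0,0,0,0],
    [0.4,0.92,0.004,0,0,0,0],
    [0.4,0.97,0.004,0,0,0,0],
    [0.4,0.97,0.004,0,0,0,0],
    [0.4,0.97,0.004,0,0,0,0]
  ]
}}

```text
clock: 17.92
tcp_pos: [0.4994, 0.2015, 0.2392]
orientation: [2.074, 2.359, -0.002]
contact_force: [-0.6, -0.3, -0.6]
grip_width: 0.0541
```

```bash
python3 st.py; python3 - <<'E'
from bench import r
from h import *
o=r.get_obs();print(to(o,[.5,.202,.03])[0])
f=r.grab_frame("scene");cv2.imwrite("pics/s4.png",cv2.resize(f["pixels"][60:240,220:430],(700,600))[:,:,::-1])
E
```

```text
17.9167 [0.4994 0.2015 0.2392] F [-0.59 -0.32 -0.64] Ftool [-0.24 -0.63  0.64] M [-0.04  0.    0.02] 0.0541 yaw 7.4
[0.0041 0.0056 1.3944]
```

View pics/s4.png

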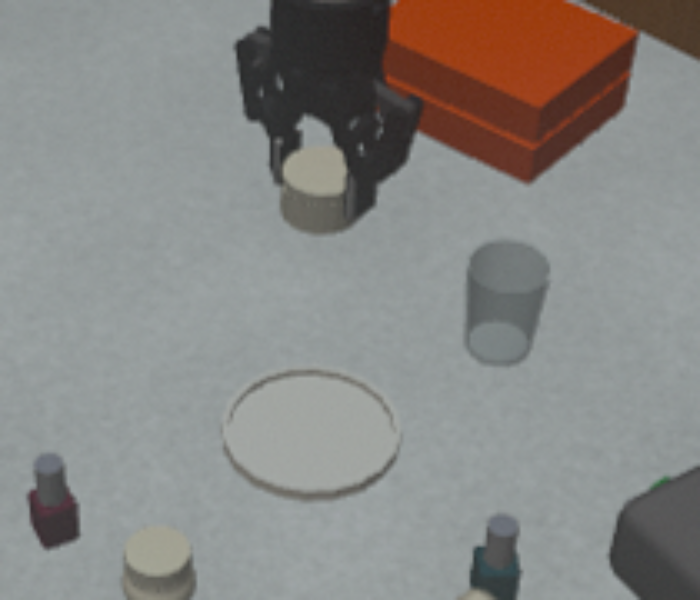

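The crop shows the cap held upright at (318,190) above the dish at (312,432). I'll lower it.

{"method": "send_rows", "body": {
  "deltas": [
    [0.4,0.004,0.004,0.05,0,0,0],
    [0.4,0.004,0.004,0.15,0,0,0],
    [0.4,0.004,0.004,0.27,0,0,0],
    [0.4,0.004,0.004,0.39,0,0,0],
    [0.4,0.004,0.004,0.51,0,0,0],
    [0.4,0.004,0.004,0.63,0,0,0],
    [0.4,0.004,0.004,0.75,0,0,0],
    [0.4,0.004,0.004,0.87,0,0,0],
    [0.4,0.004,0.004,0.95,0,0,0],
    [0.4,0.004,0.004,1,0,0,0]
  ]
}}

```text
clock: 18.8
tcp_pos: [0.4997, 0.2013, 0.0879]
orientation: [-2.076, -2.357, 0.004]
contact_force: [-0.2, -0.3, 0.4]
grip_width: 0.0545
```

{"method": "send_rows", "body": {
  "deltas": [
    [0.4,0,0,0.06,0,0,0],
    [0.4,0,0,0.13,0,0,0],
    [0.4,0,0,0.2,0,0,0],
    [0.4,0,0,0.27,0,0,0],
    [0.4,0,0,0.33,0,0,0],
    [0.4,0,0,0.37,0,0,0],
    [0.4,0,0,0.39,0,0,0],
    [0.4,0,0,0.39,0,0,0],
    [0.4,0,0,0.39,0,0,0]
  ]
}}

```text
clock: 19.55
tcp_pos: [0.5004, 0.2027, 0.0312]
orientation: [2.075, 2.359, 0.0]
contact_force: [0.4, 0.6, -0.8]
grip_width: 0.0541
```

```bash
python3 st.py
```

```text
19.55 [0.5004 0.2027 0.0312] F [ 0.43  0.57 -0.81] Ftool [0.51 0.49 0.81] M [ 0.01  0.03 -0.01] 0.0541 yaw 7.3
```

{"method": "send_rows", "body": {
  "deltas": [
    [0.4,0,0,0.01,0,0,0],
    [0.4,0,0,0.02,0,0,0],
    [0.4,0,0,0.03,0,0,0],
    [0.4,0,0,0.04,0,0,0],
    [0.4,0,0,0.05,0,0,0],
    [0.4,0,0,0.05,0,0,0]
  ]
}}

```text
clock: 20.05
tcp_pos: [0.5001, 0.2027, 0.0233]
orientation: [-2.074, -2.359, 0.0]
contact_force: [0.8, -0.6, -0.9]
grip_width: 0.0543
```

{"method": "send_rows", "body": {
  "deltas": [
    [0.4,0,0,0.003,0,0,0],
    [0.4,0,0,0.007,0,0,0],
    [0.4,0,0,0.007,0,0,0]
  ]
}}

```text
clock: 20.3
tcp_pos: [0.5003, 0.2027, 0.0226]
orientation: [2.075, 2.359, 0.0]
contact_force: [-0.8, 0.5, -0.5]
grip_width: 0.0543
```

{"method": "send_rows", "body": {
  "deltas": [
    [0.4,0,0,0.002,0,0,0],
    [0.4,0,0,0.004,0,0,0],
    [0.4,0,0,0.004,0,0,0]
  ]
}}

```text
clock: 20.55
tcp_pos: [0.5003, 0.2027, 0.0225]
orientation: [-2.074, -2.359, -0.0]
contact_force: [-2.2, -0.3, 7.4]
grip_width: 0.054
```

Contact at 7 N. Now releasing.

{"method": "send_rows", "body": {
  "deltas": [
    [0.62,0,0,-0.002,0,0,0],
    [0.65,0,0,-0.002,0,0,0],
    [0.68,0,0,-0.002,0,0,0],
    [0.72,0,0,-0.002,0,0,0],
    [0.76,0,0,-0.002,0,0,0],
    [0.8,0,0,-0.002,0,0,0],
    [0.8,0,0,-0.002,0,0,0],
    [0.8,0,0,-0.002,0,0,0]
  ],
  "squeeze": 20
}}

```text
clock: 21.22
tcp_pos: [0.5003, 0.2026, 0.0222]
orientation: [2.075, 2.359, -0.0]
contact_force: [0.7, 0.1, 0.4]
grip_width: 0.0683
```

```bash
python3 st.py; python3 - <<'E'
from bench import r
from h import *
f=r.grab_frame("scene");cv2.imwrite("pics/s5.png",cv2.resize(f["pixels"][120:240,240:380],(700,600))[:,:,::-1])
E
```

```text
21.2167 [0.5003 0.2026 0.0222] F [0.69 0.11 0.44] Ftool [ 0.02  0.7  -0.44] M [-0.03 -0.06 -0.02] 0.0683 yaw 7.3
```

View pics/s5.png

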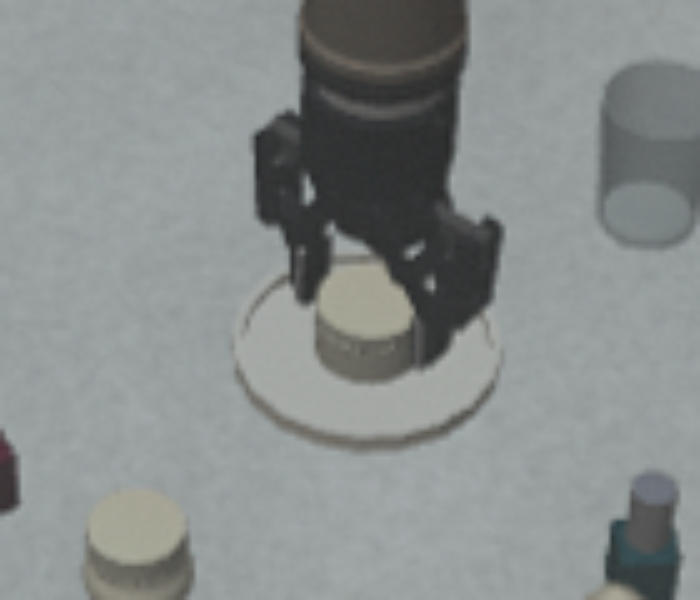

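The cap stands at the middle of the dish, about (367,320) in the crop, with both fingers clear of it. I'll retreat upward.

{"method": "send_rows", "body": {
  "deltas": [
    [0.8,0,0,-0.03,0,0,0],
    [0.8,0,0,-0.08,0,0,0],
    [0.8,0,0,-0.15,0,0,0],
    [0.8,0,0,-0.25,0,0,0],
    [0.8,0,0,-0.37,0,0,0],
    [0.8,0,0,-0.5,0,0,0],
    [0.8,0,0,-0.65,0,0,0],
    [0.8,0,0,-0.8,0,0,0],
    [0.8,0,0,-0.9,0,0,0],
    [0.8,0,0,-0.95,0,0,0],
    [0.8,0,0,-0.95,0,0,0],
    [0.8,0,0,-0.95,0,0,0]
  ]
}}

```text
clock: 22.27
tcp_pos: [0.5001, 0.2028, 0.165]
orientation: [-2.074, -2.359, -0.001]
contact_force: [0.6, 0.2, -0.2]
grip_width: 0.0685
```

```bash
python3 st.py; python3 - <<'E'
from bench import r
from h import *
f=r.grab_frame("scene");p=f["pixels"]
c=blob(f,(290,150,340,215),(25,15,135),(50,80,255));print("cap top",circ(f,c,.039))
cv2.imwrite("pics/s6.png",cv2.resize(p[90:330,120:400],(700,600))[:,:,::-1])
E
```

```text
22.2667 [0.5001 0.2028 0.165 ] F [ 0.57  0.24 -0.23] Ftool [0.16 0.6  0.23] M [0.02 0.01 0.  ] 0.0685 yaw 7.4
cap top (((0.5019049048423767, 0.2020311802625656), 0.027802269905805588), ((502.2229919433594, 201.93292236328125), (51.547119140625, 53.75682067871094), 129.63209533691406))
```

View pics/s6.png

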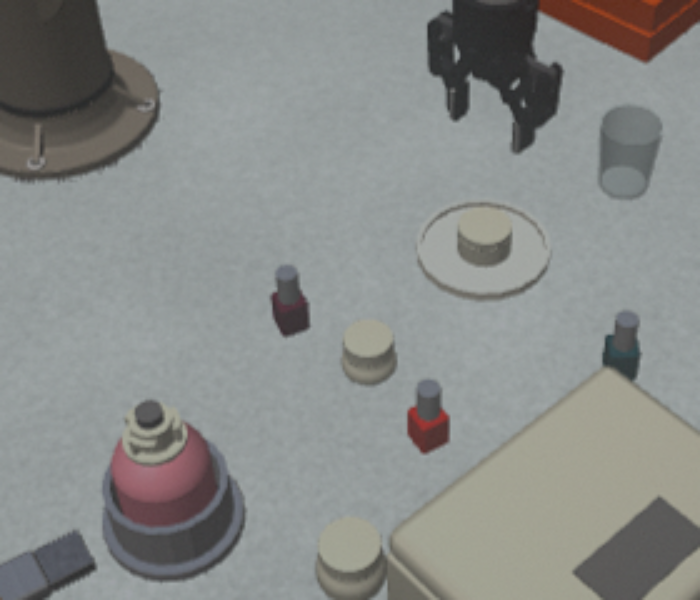

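The cap stands upright in the dish at about (484,235), the gripper is clear above it, and everything else is where it was. Handing in.

```bash
python3 -c "
from bench import r
print(r.hand_in())"
```

```text
the job is handed in; nothing more can be done
None
```

The cap is off the bottle and stands upright in the dish; I handed the job in at about 22 s on the robot's clock. No verdict is given.

- **Push:** I gripped the cap at 60 N. The bottle sank about 16 mm before it seated, then the cap went about 5.5 mm down, to 16 N.
- **Turn:** I turned it 60° (1.05 rad) anticlockwise. The push read 12.7 N after the first 11°, just under the advised 14 N, so I added a little; it then stayed between 14 and 16 N. I felt no end stop.
- **Lift:** The cap came off with no pull from the catches.
- **Setting down:** It touched the dish floor at about 7 N, and I released it slowly and backed the gripper off.

**Last checks:** The last picture puts the cap's top at (0.502, 0.202), about 2 mm from my dish-centre estimate of (0.500, 0.202). The gripper is 14 cm above its release height and reads almost no force. By eye, the dish and the bystanders in that view had not moved. My dish-centre readings differed by up to 7 mm, because the colour mask in the top view was poor, and I relied on the scene camera. No check failed.

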